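# Tip a parts tray back onto its base and push it to its place on the line

## Robot

A 6-joint arm with a two-finger parallel gripper is mounted at the origin on the work surface. World frame = base frame: x ahead of the robot, y to its left, z up, the work surface at z = 0. Lengths are in mm, angles in rad, forces in N, time in s.
With the tool pointing down it reaches from about 225 to 725 mm from the base axis. Payload 3.1 kg.
Tool frame: the origin (TCP) lies between the finger pads; the fingertips stand 22 mm ahead of it and the grasp point (between the pads) lies 3 mm ahead of it; z points along the fingers, y is the line along which they close (so a half turn about z gives the same grasp; the last joint's range is limited). The gripper opens to 85 mm and grips with 20 to 120 N. Pads are 22 mm wide; open, the fingers measure 114 mm over their backs; the gripper's body (76 mm by 85 mm) begins 54 mm behind the grasp point. The pads swing forward as they close: fully open they stand 13 mm farther back than shut.
Start: joints at [-1.251, 0.048, 0.099, 1.622, 0, 1.443], TCP at [227.301, -473.235, 253.312] pointing down, gripper open.
Joint ranges: [-2.91, 2.91], [-0.99, 1.94], [-1.21, 1.42], [-2.12, 2.29], [-1.49, 1.47], [-3.14, 3.14]. Speed limits (rad/s): [2.79, 2.79, 3.14, 3.14, 3.14, 3.14].

## Interface

Orientations are given as a unit quaternion [w, x, y, z].
In Python, from workcell import robot gives the robot as it stands. Calls block until the motion is done:
- robot.movep(position, orientation): joint-space move of the TCP to a pose.
- robot.line_to(position, rot=None, feed=150): straight line of the TCP; rot=None keeps the orientation; feed is the mean speed in mm/s.
- robot.set_joints(angles): joint-space move.
- robot.command_gripper(opening, newtons=None): opening from 0.0 (shut) to 1.0 (fully open); newtons is the grip in N (None keeps the last); returns when the fingers have stopped.
- robot.dwell(seconds).
- robot.solve_ik(position, orientation): joint angles nearest the present ones, or None.
- robot.get_image(name): name is "scene" or "top" or "wrist"; returns a dict with "color" (480x640x3 uint8, red, green, blue), "z_map" (480x640 float32, mm along the optical axis (not along the pixel's ray), 0 where there is no reading), "fx", "fy", "cx", "cy" (pixels), "R" (3x3) and "t" (3): a world point X has camera coordinates R X + t. Camera axes: x right, y down, z forward; pixel columns grow to the right and rows downward; lengths in mm; the calibration is good to about 2 mm. The wrist camera is an equidistant fisheye: a pixel r from the principal point sees the ray r / f radians off the axis. A picture is of the moment at which its call begins.
A pose or a line that the arm cannot do raises robot.PlanningError and nothing moves.
- robot.hand_in(): hands the job in; it is judged then, once.
Readings, each from a call of its own:
- robot.current_clock(): time.
- robot.current_joints(): joint angles.
- robot.current_joint_vel(): joint speeds.
- robot.current_effort(): joint torques, N m.
- robot.current_eef_pos(): TCP position.
- robot.current_orientation(): TCP orientation.
- robot.current_contact_force(): force on the tool from outside, world axes, zero at the start.
- robot.current_moment(): the same for the moment, N m.
- robot.current_grip_width(): opening from 0.0 (shut) to 1.0 (fully open).
- robot.current_gripper_force(): force on a finger pad.
Only numpy, scipy, OpenCV 4.12 (cv2) and the standard library are available. Lean on these libraries where they do the work, as an engineer would, in place of code of your own. Each camera call takes 0.05 s, during which the arm holds its last target. There are 200 camera calls.

## Task

The empty white parts tray has been left standing on its end: push it over so that it stands on its base, open side up, then push it along the table to its place at the conveyor, with a long side flush against the near rail and its middle in front of the sensor post on that rail. Only push it with the fingers, never lift or carry it, and leave the full tray, the capacitor and the heat sink where they are.

Things in the scene. Friction and masses are not known exactly. Their poses are not given: they have to be found in the camera images.
- tray: empty open white tray, loose, 0.15-0.31 kg; in mm: 150 long, 100 wide, 55 deep, 4 thick walls and floor. Origin: centre of that block. Axes: x across its width, y out of the open mouth, z along its length. Starts on its end (z up, 150 tall), mouth roughly to robot's left (+y); pushed at the top from the mouth side it tips over onto its closed base. On its base, y is up, origin 27.5 mm high
- conveyor: fixed conveyor on the far side, with one sensor post (a steel block 30 mm wide with a black head, top 58 mm above the table) on its near rail. Origin: table level, on the near rail's face right under the post; z up. The rail's face is the plane x=0, 40 mm high, 400 mm or more to either side along y; the tray comes at x<0: home centre x=-50, y=0 mm. Parts on the boards are under 60 mm high
- full_tray: larger white tray full of black components, 180 x 120 x 60 mm (x, y, z), loose, heavy, standing on its base on the robot's right; origin at the centre of its underside. To be left alone
- capacitor: black capacitor can standing on the table, 35 mm diameter, 50 mm tall; origin at the centre of its underside. To be left alone
- heat_sink: finned aluminium heat sink, 50 x 40 x 30 mm (x, y, z); origin at the centre of its underside. To be left alone
There are look-alikes about, which are no part of the job. Leave any blue, purple or turquoise look-alike of the tray alone.

How it is judged:
By the outcome, as a careful person would: the job done as asked, in the order asked, and still so for the second after the job is handed in, with the robot touching nothing.
It also fails if it takes over 72 s, if anything falls off the work surface, if the arm or the gripper's body presses on something with over 40 N, if the wrist force passes 120 N, or if a joint passes its speed limit or range.

## Working session

There is one attempt and no reset: what is moved stays moved. The work goes in short steps, each a Python script; the robot and the scene stay as the last script left them, time stands still between calls to the robot, and variables do not carry over. Pictures are saved under pics/ and viewed, at most 10 in all, crops included, and the job is handed in when it is done.

```bash
mkdir -p pics; ls; python3 - <<'E'
from workcell import robot
import cv2,numpy as np,pickle
for n in ["scene","top"]:
    im=robot.get_image(n); pickle.dump(im,open(n+'.pkl','wb'))
    cv2.imwrite(f'pics/{n}1.png',im['color'][:,:,::-1])
    print(n,im['fx'],im['cx'],im['cy'],(-im['R'].T@im['t']).round(), im['R'].round(3).tolist(), (im['z_map']>0).mean())
E
```

```text
pics
scene 474.0242535273332 319.6917486587911 234.6021310959447 [1291.  113.  615.] [[-0.114, 0.993, -0.01], [0.558, 0.056, -0.828], [-0.822, -0.1, -0.56]] 0.9959309895833334
top 521.0363627857332 319.1147347835166 231.8134842730082 [ 417.   54. 1281.] [[-0.013, -1.0, 0.028], [-0.995, 0.01, -0.101], [0.101, -0.029, -0.994]] 0.9961588541666667
```

View pics/scene1.png

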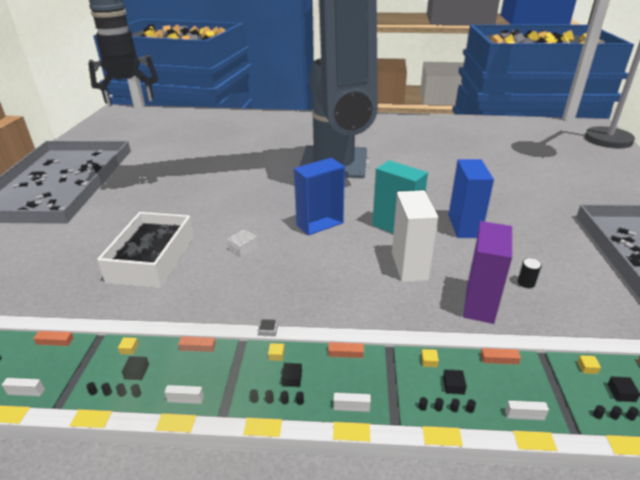

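View pics/top1.png

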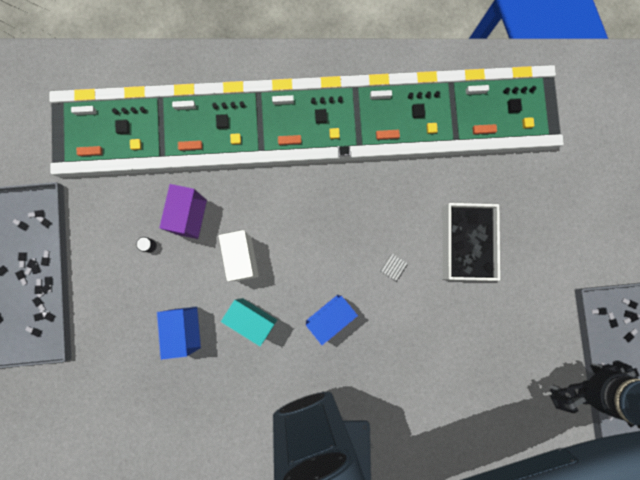

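The top view shows a white upright tray at (237,255). Its look-alikes are purple (183,210), turquoise (248,320) and blue (180,333) and (331,319). The full tray is at (474,242), the heat sink at (394,267), the capacitor at (146,244) and the post at (344,151). In the scene view the only empty white tray is the one at (414,236), so that is the target. Next I'll get positions from ray/depth.

```bash
cat > h.py <<'E'
import numpy as np,cv2,pickle
def cloud(im):
    v,u=np.mgrid[:480,:640]; z=im['z_map']
    c=np.stack([(u-im['cx'])/im['fx']*z,(v-im['cy'])/im['fy']*z,z],-1)
    return (c-im['t'])@im['R']
def ray(im,uv,h):
    d=np.array([(uv[0]-im['cx'])/im['fx'],(uv[1]-im['cy'])/im['fy'],1])@im['R']; o=-im['R'].T@im['t']
    return o+d*(h-o[2])/d[2]
def rect(P,m):
    r=cv2.minAreaRect(P[m][:,:2].astype(np.float32)); return np.round(cv2.boxPoints(r)).tolist(),np.round(r[0],1),np.round(r[1],1)
E
python3 - <<'E'
from h import *
for n in ['top','scene']:
    im=pickle.load(open(n+'.pkl','rb'));P=cloud(im);hsv=cv2.cvtColor(im['color'],cv2.COLOR_RGB2HSV).astype(int)
    H,S,V=hsv[...,0],hsv[...,1],hsv[...,2]; X,Y,Z=P[...,0],P[...,1],P[...,2]
    ok=(im['z_map']>0)&(X>200)&(X<800)
    print(n,'table z',np.median(Z[(abs(Z)<15)&ok]))
    tall=((Z>138)&(Z<162)&ok).astype(np.uint8)
    tall=cv2.morphologyEx(tall,cv2.MORPH_OPEN,np.ones((3,3)))
    k,l,st,ce=cv2.connectedComponentsWithStats(tall)
    for i in range(1,k):
        if st[i,4]>60:
            m=l==i; print(ce[i].round(),np.median(hsv[m],0),round(float(np.median(Z[m])),1),*rect(P,m))
    if n=='top':
        low=((Z>12)&(Z<75)&ok&(X<545)&(abs(Y)<450)).astype(np.uint8)
        k,l,st,ce=cv2.connectedComponentsWithStats(cv2.morphologyEx(low,cv2.MORPH_OPEN,np.ones((3,3))))
        for i in range(1,k):
            if st[i,4]>60: m=l==i; print('low',ce[i].round(),np.median(Z[m]),*rect(P,m))
    # rail: white, height 35-45
    m=(S<40)&(V>190)&(Z>32)&(Z<48)&(X>480)&(X<640)
    xs=[]
    for y0 in range(-300,400,50):
        q=m&(abs(Y-y0)<6)
        if q.sum()>5: xs.append((y0,round(float(np.percentile(X[q],3)),1),round(float(np.percentile(X[q],97)),1)))
    print('rail',xs)
    q=(Z>48)&(Z<70)&(X>500)&(X<600)&(abs(Y)<150)
    print('post',q.sum(),*rect(P,q), np.median(Z[q]))
    u=im['color']; 
im=pickle.load(open('top.pkl','rb'));a=im['color'][170:350,100:320]
b=pickle.load(open('scene.pkl','rb'))['color'][150:330,280:560]
cv2.imwrite('pics/crop1.png',np.hstack([cv2.resize(a,(390,320)),cv2.resize(b,(400,320))])[:,:,::-1])
E
```

```text
top table z 0.7726444834083394
[177. 208.] [138. 143. 185.] 150.1 [[533.0, 313.0], [631.0, 292.0], [642.0, 347.0], [545.0, 368.0]] [587.7 330.1] [55.9 99.9]
[236. 255.] [ 30.   2. 251.] 150.2 [[430.0, 220.0], [440.0, 165.0], [538.0, 184.0], [528.0, 238.0]] [483.7 201.8] [100.   55.6]
[332. 320.] [111. 185. 215.] 150.1 [[289.0, 18.0], [351.0, -60.0], [395.0, -26.0], [332.0, 52.0]] [341.8  -4. ] [55.4 99.9]
[247. 322.] [ 89. 165. 198.] 150.1 [[289.0, 150.0], [336.0, 120.0], [390.0, 205.0], [343.0, 234.0]] [339.3 177.2] [100.   55.2]
[172. 334.] [111. 184. 218.] 150.0 [[265.0, 360.0], [271.0, 303.0], [371.0, 314.0], [365.0, 370.0]] [317.8 336.7] [100.3  56.8]
low [472. 254.] 40.49478264655428 [[424.0, -408.0], [545.0, -412.0], [549.0, -289.0], [428.0, -285.0]] [ 486.4 -348.1] [123.1 120.5]
low [146. 244.] 49.45050680938435 [[499.0, 444.0], [505.0, 410.0], [537.0, 415.0], [532.0, 449.0]] [518.2 429.5] [33.  34.8]
rail []
post 0 [[0.0, 0.0], [0.0, 0.0], [0.0, 0.0], [0.0, 0.0]] [0. 0.] [0. 0.] nan
scene table z 0.30117176755756886
[318. 169.] [111. 183. 207.] 149.8 [[289.0, 21.0], [352.0, -61.0], [399.0, -24.0], [336.0, 57.0]] [344.   -1.7] [ 59.7 103. ]
[475. 171.] [111. 187. 209.] 149.9 [[264.0, 361.0], [269.0, 305.0], [375.0, 315.0], [370.0, 371.0]] [319.6 337.7] [106.3  56.1]
[401. 172.] [ 90. 165. 182.] 149.7 [[286.0, 153.0], [337.0, 119.0], [394.0, 205.0], [343.0, 239.0]] [340.1 178.9] [103.3  61.7]
[416. 207.] [ 23.   2. 243.] 149.9 [[427.0, 220.0], [438.0, 165.0], [542.0, 186.0], [531.0, 241.0]] [484.6 202.9] [105.6  56.4]
[495. 242.] [139. 149. 173.] 150.0 [[532.0, 315.0], [635.0, 294.0], [646.0, 347.0], [543.0, 369.0]] [588.9 331.3] [ 54.7 104.9]
rail [(200, 534.5, 538.7)]
post 0 [[0.0, 0.0], [0.0, 0.0], [0.0, 0.0], [0.0, 0.0]] [0. 0.] [0. 0.] nan
  return _methods._mean(a, axis=axis, dtype=dtype,
  ret = ret.dtype.type(ret / rcount)
```

View pics/crop1.png

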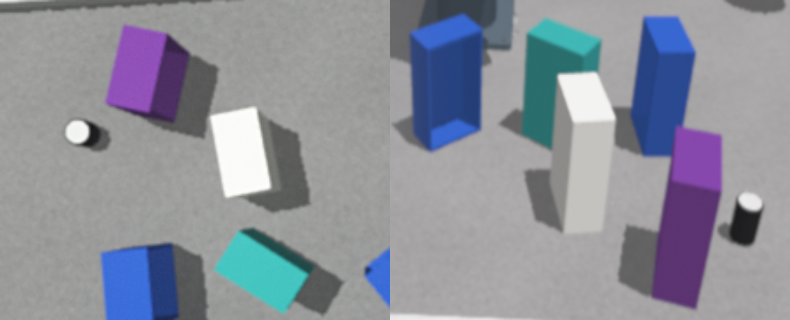

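White tray at (240,150) of the crop confirmed: upright, all faces closed on camera sides, so mouth is to +y. Next, the rail and post, which my filter cut off, then the tip.

```bash
python3 - <<'E'
from h import *
from workcell import robot
for n in ['top','scene']:
    im=pickle.load(open(n+'.pkl','rb'));P=cloud(im);hsv=cv2.cvtColor(im['color'],cv2.COLOR_RGB2HSV).astype(int)
    S,V=hsv[...,1],hsv[...,2]; X,Y,Z=P[...,0],P[...,1],P[...,2]
    m=(S<50)&(V>150)&(Z>33)&(Z<47)&(X>600)&(X<760)
    xs=[]
    for y0 in range(-350,500,50):
        q=m&(abs(Y-y0)<6)
        if q.sum()>5: xs.append((y0,np.percentile(X[q],3),np.percentile(X[q],97)))
    xs=np.array(xs); print(n,xs.round(1).tolist())
    p=np.polyfit(xs[:,0],xs[:,1],1); print('face',p, (xs[:,1]-np.polyval(p,xs[:,0])).round(1))
    q=(Z>49)&(Z<66)&(X>640)&(X<730)&(abs(Y)<150)
    print('post',q.sum(),*rect(P,q),np.median(Z[q]))
    if n=='top':
        q=(Z>15)&(Z<40)&(X>400)&(X<520)&(Y<0)&(Y>-180); print('hs',*rect(P,q))
t=np.arctan2(19,98.); print(t)
for p in ([460,290,160],[486,160,160],[600,190,40],[420,100,40]):
    for s in ('a','b'):
        # tool down, tool y along direction angle a
        a=t if s=='a' else t+np.pi/2
        c,sn=np.cos(a/2+0),np.sin(a/2)
        # Rz(a-pi/2)... y axis of Rx(pi) is -y ; rotate by a+pi/2 => y along +a
        b=(a+np.pi/2)/2; q=[0,np.cos(b),np.sin(b),0]
        r=robot.solve_ik(p,q); print(p,s,None if r is None else np.round(r,2))
print(robot.current_orientation())
E
```

```text
top [[-350.0, 741.5, 758.9], [-300.0, 739.5, 758.4], [-250.0, 736.4, 759.8], [-200.0, 734.4, 759.5], [-150.0, 731.8, 757.9], [-100.0, 728.4, 755.5], [0.0, 724.0, 750.8], [50.0, 721.4, 745.6], [100.0, 718.0, 743.8], [150.0, 715.8, 741.9], [200.0, 713.1, 739.5], [250.0, 710.4, 737.6], [300.0, 707.9, 734.5], [350.0, 705.9, 732.4], [400.0, 703.7, 728.1], [450.0, 700.8, 726.3]]
face [-5.15053576e-02  7.23707247e+02] [-0.2  0.4 -0.2  0.4  0.4 -0.5  0.3  0.3 -0.5 -0.2 -0.3 -0.5 -0.3  0.2
  0.6  0.3]
post 13 [[727.0, -32.0], [728.0, -59.0], [730.0, -59.0], [729.0, -32.0]] [728.7 -45.5] [ 2.  26.6] 52.93310041623903
hs [[427.0, -165.0], [468.0, -192.0], [490.0, -159.0], [449.0, -131.0]] [ 458.6 -161.8] [40.1 49.7]
scene [[-350.0, 605.3, 759.3], [-300.0, 607.6, 758.9], [-250.0, 738.5, 758.8], [-200.0, 737.1, 759.9], [-150.0, 736.2, 759.4], [-100.0, 733.1, 758.9], [-50.0, 751.9, 757.9], [0.0, 727.1, 753.4], [50.0, 724.0, 750.2], [100.0, 721.9, 747.4], [150.0, 718.4, 745.6], [200.0, 716.1, 743.8], [250.0, 715.7, 740.2], [300.0, 712.1, 737.5], [350.0, 708.7, 734.8], [400.0, 705.8, 732.2], [450.0, 702.7, 730.0]]
face [4.69576076e-02 7.07184266e+02] [-85.4 -85.5  43.1  39.3  36.1  30.6  47.   19.9  14.5  10.    4.1  -0.5
  -3.2  -9.1 -14.9 -20.2 -25.6]
post 2 [[729.0, -29.0], [729.0, -29.0], [728.0, -31.0], [728.0, -31.0]] [728.3 -29.8] [2.4 0. ] 50.77288707325612
0.1915017184696188
[460, 290, 160] a [ 0.44  0.1  -0.04  1.44  0.    1.82]
[460, 290, 160] b [ 0.44  0.1  -0.04  1.44  0.    0.25]
[486, 160, 160] a [ 0.19  0.01 -0.12  1.44  0.    1.57]
[486, 160, 160] b [ 0.19  0.01 -0.12  1.44  0.   -0.  ]
[600, 190, 40] a [0.2  0.37 0.05 1.25 0.   1.58]
[600, 190, 40] b [0.2  0.37 0.05 1.25 0.   0.01]
[420, 100, 40] a [ 0.08 -0.13 -0.5   1.2   0.    1.46]
[420, 100, 40] b [ 0.08 -0.13 -0.5   1.2   0.   -0.11]
[-1.06272600e-03  9.75044369e-01  2.22007525e-01 -9.33643332e-05]
```

```bash
cat >> h.py <<'E'
def down(a):  # tool down, finger-closing line along world heading a
    b=(a+np.pi/2)/2; return [0,np.cos(b),np.sin(b),0]
def shoot(robot,n,f):
    im=robot.get_image(n); pickle.dump(im,open(n+'.pkl','wb')); cv2.imwrite(f'pics/{f}.png',im['color'][:,:,::-1]); return im
E
python3 - <<'E'
from h import *
from workcell import robot
t=0.1915; d=np.array([np.sin(t),-np.cos(t),0]); s=np.array([479,229,152.])-60*d
robot.command_gripper(0.0,40)
robot.movep([s[0],s[1],270],down(t))
robot.line_to(s.tolist(),feed=200)
robot.line_to((s+47*d).tolist(),feed=120)
robot.line_to((s+(49+70)*d).tolist(),feed=60)
print(robot.current_contact_force())
robot.dwell(0.6)
p=s+119*d; p[2]=270
robot.line_to(p.tolist(),feed=250); q=s.copy();q[2]=270
robot.line_to(q.tolist(),feed=250)
print(robot.current_clock())
im=shoot(robot,'top','top2'); shoot(robot,'scene','scene2')
P=cloud(im);hsv=cv2.cvtColor(im['color'],cv2.COLOR_RGB2HSV).astype(int)
q=(P[...,2]>47)&(P[...,2]<62)&(hsv[...,1]<40)&(P[...,0]<640)&(P[...,0]>400)&(abs(P[...,1]-100)<120)
print(q.sum(),rect(P,q))
E
```

```text
[-0.31937057  0.66682058  0.54926952]
8.1583
393 ([[440.0, 163.0], [468.0, 16.0], [567.0, 35.0], [539.0, 182.0]], array([503.7,  99. ]), array([100.8, 150. ]))
```

View pics/top2.png

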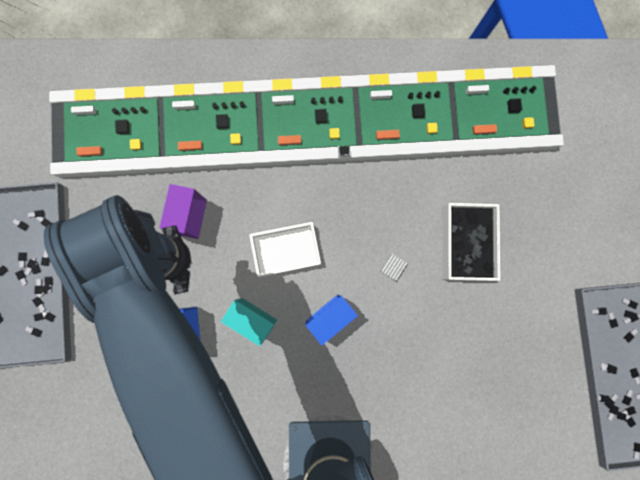

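Tray now lies on its base, open up, at (286,249); centre ≈ (504,99), as predicted. Before going lower near the turquoise/blue ones, I check how low the arm's wrist hangs above the TCP.

View pics/scene2.png

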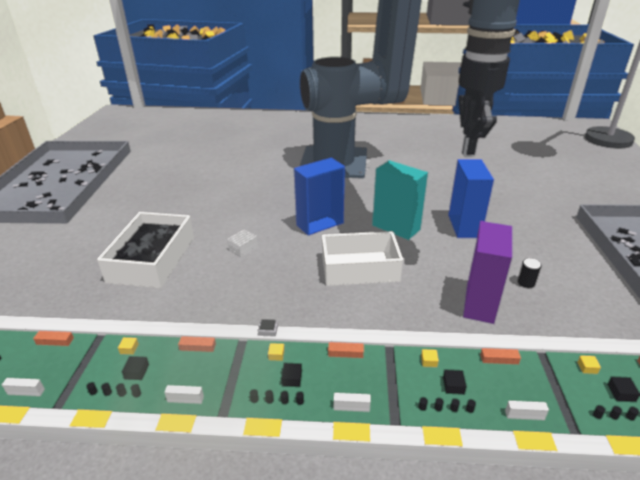

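```bash
python3 - <<'E'
from h import *
from workcell import robot
print(robot.current_eef_pos())
for n in ('scene','top'):
    im=pickle.load(open(n+'.pkl','rb'));P=cloud(im);X,Y,Z=P[...,0],P[...,1],P[...,2]
    m=(Z>225)&(X>150)&(X<700)&(Y>0)&(Y<560)&(im['z_map']>0)
    for z in range(225,700,25):
        q=m&(Z>=z)&(Z<z+25)
        if q.sum()>5: print(n,z,q.sum(),'x',np.percentile(X[q],[1,99]).round(),'y',np.percentile(Y[q],[1,99]).round())
    if n=='top':
        g=cv2.cvtColor(im['color'],cv2.COLOR_RGB2GRAY)
        print(g[152,330:360],ray(im,(338,152),50),ray(im,(350,152),50))
E
```

```text
[467.66894617 286.49838202 269.30607131]
scene 225 13 x [471. 476.] y [279. 296.]
scene 250 177 x [463. 484.] y [275. 298.]
scene 275 207 x [443. 502.] y [269. 303.]
scene 300 394 x [424. 523.] y [266. 306.]
scene 325 558 x [415. 531.] y [264. 309.]
scene 350 416 x [437. 512.] y [265. 303.]
scene 375 713 x [471. 507.] y [250. 320.]
scene 400 832 x [461. 507.] y [249. 321.]
scene 425 716 x [469. 503.] y [253. 317.]
scene 450 798 x [467. 505.] y [252. 319.]
scene 475 913 x [461. 504.] y [243. 318.]
scene 500 292 x [462. 503.] y [248. 316.]
top 250 11 x [455. 472.] y [273. 277.]
top 275 8 x [440. 448.] y [268. 271.]
top 300 81 x [421. 518.] y [265. 285.]
top 325 310 x [406. 527.] y [263. 308.]
top 350 57 x [422. 511.] y [269. 292.]
top 375 120 x [430. 498.] y [249. 280.]
top 400 261 x [431. 502.] y [249. 281.]
top 425 138 x [434. 497.] y [252. 277.]
top 450 101 x [437. 498.] y [251. 271.]
top 475 130 x [438. 499.] y [240. 274.]
top 500 101 x [456. 496.] y [242. 266.]
top 525 59 x [438. 504.] y [238. 265.]
top 550 281 x [440. 517.] y [234. 265.]
top 575 299 x [445. 517.] y [235. 268.]
top 600 256 x [183. 516.] y [ 96. 271.]
top 625 892 x [191. 492.] y [100. 250.]
top 650 2230 x [200. 511.] y [106. 259.]
top 675 16376 x [208. 502.] y [130. 292.]
[245 244 245 245 246 246 246 235 178 127  71  46  51  50  47  48  44  39
  70 147 197 227 244 246 245 244 245 244 244 245] [735.4004941  -30.11342764  50.        ] [735.24136963 -59.15811801  50.        ]
```

Wrist rises straight above the gripper, so there is clearance; the scene view shows the tray upright on its base at (361,258). Post centre from edge rays is y≈-44.6. Now push to near the rail with spread fingers.

```bash
cat >> h.py <<'E'
O=np.array([726.5,-44.6]); r_=np.array([.0515,-.9987]); n_=np.array([.9987,.0515]); A=np.arctan2(.0515,.9987) # heading of n
def W(n,r,z): return [*(O+n*n_+r*r_),z]
def tray(im,zlo=47,zhi=62):
    P=cloud(im);hsv=cv2.cvtColor(im['color'],cv2.COLOR_RGB2HSV).astype(int)
    N=(P[...,:2]-O)@n_; Rr=(P[...,:2]-O)@r_
    q=(P[...,2]>zlo)&(P[...,2]<zhi)&(hsv[...,1]<40)&(hsv[...,2]>140)&(N>-300)&(N<-1)&(Rr>-290)&(Rr<160)
    k,l=cv2.connectedComponents(q.astype(np.uint8)); 
    b=max(range(1,k),key=lambda i:(l==i).sum()); q=q if True else l==b
    c=cv2.minAreaRect(np.stack([N[q],Rr[q]],-1).astype(np.float32)); return q.sum(),np.round(c[0],1),np.round(c[1],1),round(c[2],1)
E
python3 - <<'E'
from h import *
from workcell import robot
robot.command_gripper(1.0)
g=down(A+np.pi/2)
robot.movep(W(-298,-155,200),g)
robot.line_to(W(-298,-155,30),feed=200)
robot.line_to(W(-276,-155,30),feed=100)
robot.line_to(W(-114.5,-155,30),feed=80)
print(robot.current_contact_force(),robot.current_clock())
robot.line_to(W(-135,-155,30),feed=150)
robot.line_to(W(-135,-155,110),feed=200)
robot.line_to(W(-190,-225,200),feed=300)
print(robot.current_clock())
for n in ('top','scene'): print(n,tray(shoot(robot,n,n+'3')))
E
```

```text
[ 0.18413881 -0.51844271 -1.13562976] 14.15
15.5583
top (np.int64(436), array([ -53.9, -149.5]), array([150.5, 102.1]), 90.0)
scene (np.int64(1064), array([ -53.5, -151. ]), array([104.9, 150.1]), 0.1)
```

View pics/scene3.png

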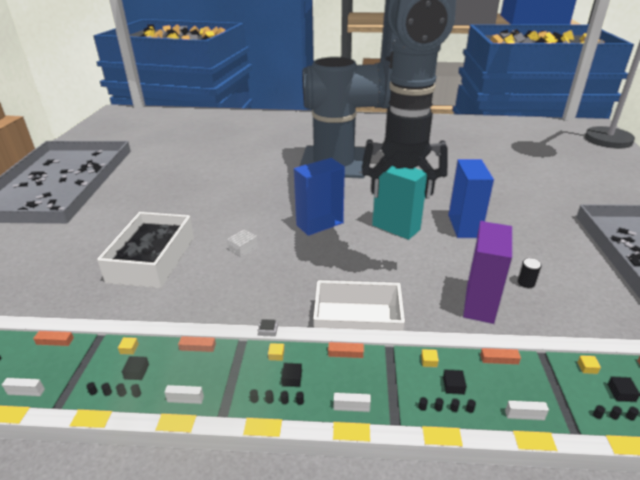

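Tray is parallel, 3–4 mm off the rail, 150 mm short of the post along the rail (scene (359,305)). Push along the rail by its end.

```bash
python3 - <<'E'
from h import *
from workcell import robot
g=down(A)
robot.command_gripper(0.4)
robot.movep(W(-54,-255,200),g)
robot.line_to(W(-54,-255,42),feed=200)
robot.line_to(W(-54,-238,42),feed=100)
robot.line_to(W(-54,-87.5,42),feed=80)
print(robot.current_contact_force(),robot.current_clock())
robot.line_to(W(-54,-105,42),feed=150)
robot.line_to(W(-54,-105,120),feed=200)
robot.line_to(W(-230,-105,200),feed=300)
print(robot.current_clock())
for n in ('top','scene'): print(n,tray(shoot(robot,n,n+'4')))
E
```

```text
[ 0.31278339  0.64072974 -0.07657793] 20.9083
22.5083
top (np.int64(376), array([-54.1,  -0. ]), array([150.2, 101.8]), 89.8)
scene (np.int64(1029), array([-53. ,  -1.4]), array([150.7, 104.2]), 89.8)
```

View pics/top4.png

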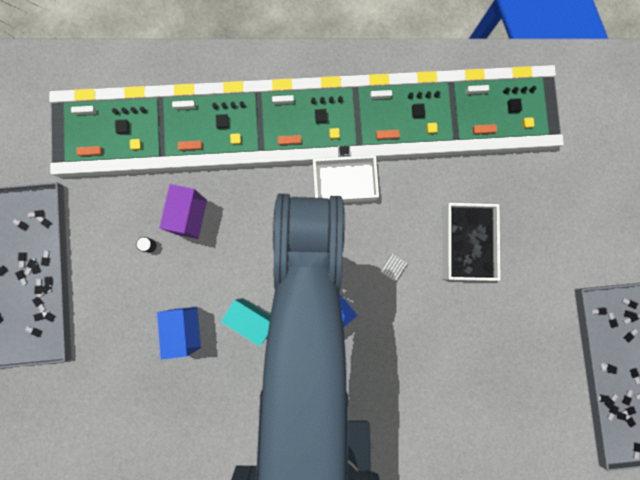

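Tray at (346,180), centred on the post at (344,151) within about 1 mm. Now press it flush in small steps, watching the force.

```bash
python3 - <<'E'
from h import *
from workcell import robot
g=down(A+np.pi/2)
robot.command_gripper(1.0)
robot.movep(W(-150,-.5,150),g)
robot.line_to(W(-150,-.5,30),feed=150)
robot.line_to(W(-118,-.5,30),feed=80)
F0=np.array(robot.current_contact_force())
n=-118
while n<-101:
    n+=1; robot.line_to(W(n,-.5,30),feed=20); f=-(np.array(robot.current_contact_force())-F0)[:2]@n_
    print(n,round(f,1),end='; ')
    if f>12: break
robot.line_to(W(-140,-.5,30),feed=60)
robot.line_to(W(-140,-.5,120),feed=200)
robot.line_to(W(-260,-60,220),feed=300)
robot.dwell(.3)
print(robot.current_clock())
for m in ('top','scene'):
    im=shoot(robot,m,m+'5'); print(m,tray(im))
im2=pickle.load(open('top.pkl','rb'));a=cv2.resize(im2['color'][120:220,290:400],(396,360),interpolation=cv2.INTER_CUBIC)
b=cv2.resize(im['color'][270:370,210:320],(396,360),interpolation=cv2.INTER_CUBIC)
cv2.imwrite('pics/crop5.png',np.hstack([a,b])[:,:,::-1])
g=cv2.cvtColor(im['color'],cv2.COLOR_RGB2GRAY)
for im,name in ((im2,'top'),(im,'scene')):
    P=cloud(im);X=(P[...,:2]-O);N=X@n_;R=X@r_
    q=(P[...,2]>46)&(P[...,2]<64)&(N>1)&(N<30)&(abs(R)<40)&(cv2.cvtColor(im['color'],cv2.COLOR_RGB2GRAY)<130)
    if q.sum(): print('post',name,q.sum(),R[q].min(),R[q].max(),N[q].min())
E
```

```text
-117 -0.9; -116 0.0; -115 0.1; -114 0.0; -113 1.2; -112 0.7; -111 1.7; -110 4.9; -109 6.7; -108 9.6; -107 12.6; 31.2583
top (np.int64(429), array([-51.4,  -0.1]), array([100.8, 150. ]), 0.2)
scene (np.int64(744), array([-52.3,  -1.5]), array([102.6, 150.4]), 0.0)
post top 88 -11.800866675938934 13.733823423399388 2.4648912673032437
post scene 139 -13.100661764528919 10.062795232110723 6.225020063878678
```

View pics/crop5.png

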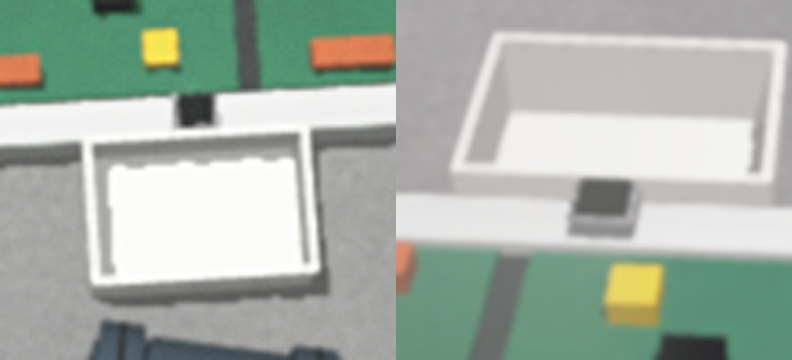

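The crops show the tray against the rail along its whole length. The contact force rose steadily to 12.6 N. The tray middle is within about 1 mm of the post, and the robot is clear.

```bash
python3 -c "
from workcell import robot
print(robot.hand_in())"
```

```text
the job is handed in; nothing more can be done
None
```

The job is handed in (no verdict returned): the white tray was pushed over onto its base, open side up, then pushed flush against the near rail with its middle within about 1 mm of the sensor post, at about 31 s on the robot's clock and without touching the full tray, capacitor or heat sink.

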